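# Walk the tube block round and square it against the shaker's stop bar

## Task

The heavy aluminium tube block stands askew on the shaker's platform. With pushes of the fingers at one corner after another, walk it round until its low ledge side faces the stop bar, then push it home so that the whole of that side lies flush against the bar, between the bar's two thumbscrews. Only push it with the fingers, do not lift or tip it, and leave everything else where it stands.

Things in the scene. Friction and masses are not known exactly. Their poses are not given: they have to be found in the camera images.
- shaker: Orbital shaker, off, fixed: white housing, sloping teal control panel towards the robot, flat level platform 340 mm (x) by 440 mm (y) with a dark mat. Platform top is 105 mm above the bench. Origin: on the bench under the platform's middle; x points away from the robot. Place and yaw (within 0.2 rad) differ from run to run.
- stopbar: The fence: straight aluminium bar across the far part of the platform, parallel to its y, fixed. 430 mm long (y), 18 thick (x), 26 high; a black thumbscrew (24 mm diameter, top 42 mm above platform) near each end at y = +/-195 mm. Origin: foot, at platform level, of the middle of the face towards the robot, which is the plane x = 0; x points into the bar.
- block: Loose solid aluminium tube block, 1.1 to 1.6 kg, 150 mm long (y), 95 wide (x), 50 high, 18 open bores of 17 mm in its top. Along its +x long side (upright face x = 47.5 mm) runs a ledge 18 wide and only 30 high; plain long side x = -47.5 mm. Origin: centre of underside. 6 to 12 N slide it. Starts with the ledge side turned left, 0.7 to 1.5 rad anticlockwise from facing the bar.
- ledge_left (a point): Lower corner of the block at the +y end of its ledge side, at platform level: (47.5, 75, 0) mm in the block's frame.
- ledge_right (a point): Lower corner of the block at the -y end of its ledge side, at platform level: (47.5, -75, 0) mm in the block's frame.
- jar: Bystander, loose: small amber glass jar with a white cap, 42 mm diameter, 52 mm high, on the platform near its left edge, on the robot's side. Origin: centre of its underside.
- pot: Bystander, loose: small white lidded specimen pot, 46 mm diameter, 40 mm high, on the platform near its right edge, on the robot's side. Origin: centre of its underside.
- mediabottle: Bystander, loose: glass laboratory bottle with a blue cap, 70 mm diameter, 140 mm high, on the bench to the left of the shaker. Origin: centre of its underside.
- tuberack: Bystander, loose: white tube rack 60 mm (its x) by 170 mm (its y) holding blue-capped tubes, 115 mm high over all, on the bench to the right of the shaker. Origin: centre of its underside.
There are look-alikes about, which are no part of the job. What is shaped like the block but pink or turquoise is not meant.

How it is judged:
At the end, for the whole second after the job is handed in: The block rests flat on the platform with its ledge side along the stop bar: both lower corners of that side are within 4 mm of the bar's face and lie between the two thumbscrews; the block is at rest (x of ledge_left in the frame of stopbar between -0.004 and 0.003 m and x of ledge_right in the frame of stopbar between -0.004 and 0.003 m and y of ledge_left in the frame of stopbar below 0.195 m and y of ledge_right in the frame of stopbar above -0.195 m and z of block in the frame of stopbar between -0.004 and 0.004 m and angle between block's own z axis and vertical below 0.04 rad and linear speed of block below 0.01 m/s and angular speed of block below 0.05 rad/s); the robot touches nothing.
It fails at once if the block is lifted (its underside more than 8 mm above the platform) (height (world z) of block above 0.113 m).
It fails at once if the block is tipped by more than about 8 degrees (angle between block's own z axis and vertical above 0.14 rad).
It fails at once if the block is pushed with the arm or the gripper's body instead of the fingers (over 5 N) (contact force between the arm and block above 5 N).
It fails at once if a bystander is moved by more than 20 mm (distance of any of jar, pot, mediabottle, tuberack from where it was at the start of the episode above 0.02 m).
It also fails if it takes over 72 s, if anything falls off the work surface, if the arm or the gripper's body presses on something with over 40 N, if the wrist force passes 120 N, or if a joint passes its speed limit or range.

## Robot

A 7-joint arm with a two-finger parallel gripper is mounted at the origin on the work surface. World frame = base frame: x ahead of the robot, y to its left, z up, the work surface at z = 0. Lengths are in m, angles in rad, forces in N, time in s.
With the tool pointing down it reaches from about 0.425 to 0.95 m from the base axis. Payload 4.7 kg.
Tool frame: the origin (TCP) lies between the finger pads; the fingertips stand ahead of it and the grasp point (between the pads) lies 6 mm ahead of it (arm.tip_reach is the z of the fingertips in the tool frame, in m); z points along the fingers, y is the line along which they close (so a half turn about z gives the same grasp; the last joint's range is limited). The gripper opens to 87 mm and grips with 3 to 60 N. Pads are 19 mm wide; open, the fingers measure 117 mm over their backs; the gripper's body (75 mm by 190 mm) begins 51 mm behind the grasp point.
Start: joints at [1.111, 0.469, -0.049, 1.532, 0.024, 1.141, -0.082], TCP at [0.282, -0.613, 0.248] pointing down, gripper open.
Joint ranges: [-2.59, 2.59], [-0.33, 1.99], [-1.39, 1.29], [0.1, 2.45], [-1.04, 4.18], [0.21, 1.99], [-2.66, 2.66]. Speed limits (rad/s): [2.57, 2.57, 3.14, 3.14, 3.14, 3.14, 3.14].

## Interface

Orientations are given as a unit quaternion [x, y, z, w].
In Python, from cell import telemetry, read_camera, camera_model, job, arm gives the robot as it stands.
- The arm moves only by the tool drive_tool, never from a script. Its argument "commands" is a list of rows, each a list of 7 numbers: the turn, a rotation vector about the tool's x, y, z in degrees, then the shift along the tool's x, y, z in m, then the closure, from 0 (fully open) to 1 (shut). In form: [[rx, ry, rz, dx, dy, dz, fingers], ...]. A call has 1 to 5 rows; each row is the pose to reach, as a shift and turn from the pose commanded when the call began, along the tool's axes at that moment; what a row does not reach only later rows make up. A row lasts 1/8 s, in which the tool goes at most 62.5 mm and 10.7 degrees, less where a joint would pass 70% of its speed; a pose out of reach is approached as far as the arm can. A call with a gripper value outside its range is refused whole. The fingers move at their own pace and stop on an object; the grip force is fixed at half the most. Time passes only in rows, so rows that repeat a pose let the fingers close. It gives the time, the measured TCP pose, the force, the opening and the grip force at its end, in the units of the state.
- telemetry.state(): the state, without advancing time (a new reading comes with each control period).
- read_camera(name): name is "scene" or "top"; returns the picture (420x560x3 uint8, blue, green, red); there is no depth.
- camera_model(name): a dict with "fx", "fy", "cx", "cy" (pixels), "world_from_camera" (4x4, takes a point from camera to world coordinates). Camera axes: x right, y down, z forward; pixel columns grow to the right and rows downward; lengths in m; the calibration is good to about 2 mm. A picture is of the moment at which its call begins. camera_model takes no time and is no camera call.
- job.finish_job(): hands the job in; it is judged then, once.
The state is a dict: "t": time; "joint_pos": joint angles; "qvel": joint speeds; "effort": joint torques, N m; "position": TCP position; "ee_rot": TCP orientation; "force": force on the tool from outside, world axes, zero at the start; "ft_torque": the same for the moment, N m; "gripper_width": finger opening in m; "grip_force": force on a finger pad.
Only numpy, scipy, OpenCV 4.12 (cv2) and the standard library are available. Lean on these libraries where they do the work, as an engineer would, in place of code of your own. Each camera call takes 0.05 s, during which the arm holds its last target. There are 200 camera calls.

## Working session

There is one attempt and no reset: what is moved stays moved. The work goes in short steps, Python scripts to look and compute and a tool call to move; the robot and the scene stay as the last step left them, time stands still between calls to the robot, and variables do not carry over. Pictures are saved under pics/ and viewed, at most 10 in all, crops included, and the job is handed in when it is done.

Besides the shell and the picture viewer there is one more tool, called after "Call:" as name([rows], argument=value, ...), one row to a line, values as JSON. drive_tool: Moves the arm, as the interface text tells. Its arguments: {"type":"object","properties":{"commands":{"type":"array"}},"required":["commands"]}

```bash
mkdir -p pics; ls; python3 - <<'E'
from cell import telemetry, read_camera, camera_model, job, arm
import cv2,numpy as np
for n in("scene","top"):
    im=read_camera(n); cv2.imwrite(f"pics/{n}0.png",im); m=camera_model(n)
    print(n,m["fx"],m["fy"],m["cx"],m["cy"],np.round(m["world_from_camera"],3).tolist())
s=telemetry.state();print(s); print(arm.tip_reach,[a for a in dir(arm) if a[0]!='_'])
E
```

```text
pics
scene 536.6948702896278 536.6948702896278 278.54609533544 209.1075135496103 [[-0.518, 0.704, -0.486, 1.184], [0.856, 0.431, -0.287, 0.433], [0.007, -0.565, -0.825, 1.268], [0.0, 0.0, 0.0, 1.0]]
top 427.12075821179377 427.12075821179377 278.4921084378453 214.2238493013894 [[0.034, -0.976, 0.215, 0.232], [-0.999, -0.034, 0.004, 0.013], [0.003, -0.215, -0.977, 1.197], [0.0, 0.0, 0.0, 1.0]]
{'t': 0.1, 'joint_pos': array([ 1.11110959,  0.46935292, -0.04857275,  1.53355731,  0.02411316,
        1.14095659, -0.08229304]), 'qvel': array([-0.00062955, -0.00321941,  0.00114627, -0.0044564 ,  0.00096874,
       -0.00138994, -0.0016748 ]), 'effort': array([ 2.13448507e-04, -5.09171426e+01, -8.13234667e-02, -2.36830276e+01,
       -6.15289947e-02,  3.44495382e-02,  1.79336814e-05]), 'position': array([ 0.28167161, -0.6128988 ,  0.24661681]), 'ee_rot': array([ 9.76889773e-01,  2.13742040e-01, -2.18405189e-04, -8.15399844e-04]), 'force': array([0.4786617 , 0.03711465, 0.75195228]), 'ft_torque': array([-0.01427361,  0.01396164,  0.03638747]), 'grip_force': 0.0, 'gripper_width': 0.08714594113013763}
0.025 ['IKError', 'tip_reach']
```

View pics/top0.png

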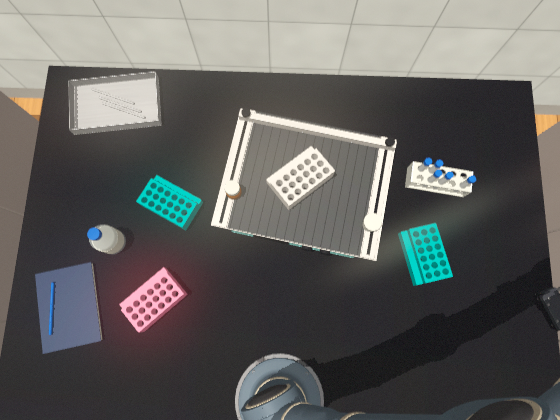

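View pics/scene0.png

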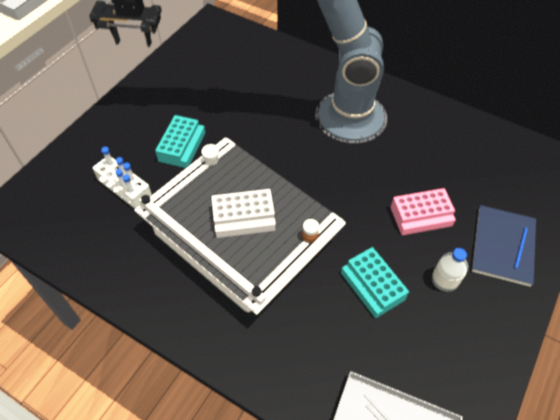

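The block is the white/aluminium one at top (300,177), the only one on the platform. The turquoise ones at (168,201) and (427,253) and the pink one at (153,300) are look-alikes on the bench. The bar runs from (240,113) to (390,142), the jar is at (232,188) and the pot at (373,222). I'll confirm with a crop and measure.

```bash
cat > h.py <<'E'
from cell import telemetry, read_camera, camera_model
import cv2,numpy as np
def ray(n,uv,z):
    m=camera_model(n);T=np.array(m["world_from_camera"]);uv=np.atleast_2d(uv).astype(float)
    d=np.c_[(uv[:,0]-m["cx"])/m["fx"],(uv[:,1]-m["cy"])/m["fy"],np.ones(len(uv))]@T[:3,:3].T
    c=T[:3,3];return (c+d*((z-c[2])/d[:,2])[:,None])[:,:2]
def proj(n,P):
    m=camera_model(n);T=np.linalg.inv(m["world_from_camera"]);p=np.atleast_2d(P)@T[:3,:3].T+T[:3,3]
    return np.c_[p[:,0]/p[:,2]*m["fx"]+m["cx"],p[:,1]/p[:,2]*m["fy"]+m["cy"]]
E
python3 - <<'E'
from h import *
a=cv2.imread("pics/top0.png");b=cv2.imread("pics/scene0.png")
A=cv2.resize(a[100:265,205:400],None,fx=4,fy=3.6,interpolation=cv2.INTER_CUBIC)
A=cv2.resize(a[105:205,225:400],None,fx=4.5,fy=4.5,interpolation=cv2.INTER_CUBIC)
cv2.imwrite("pics/topc.png",A)
B=cv2.resize(b[135:310,135:350],None,fx=3.4,fy=3.4,interpolation=cv2.INTER_CUBIC);cv2.imwrite("pics/scenec.png",B)
for n,im,roi in(("top",a,(260,140,80,75)),("scene",b,(205,180,75,60))):
    x,y,w,h=roi;g=im[y:y+h,x:x+w].min(2)
    t,m=cv2.threshold(g,0,255,cv2.THRESH_OTSU)
    cs=cv2.findContours(m,0,1)[0];c=max(cs,key=cv2.contourArea)+[[x,y]]
    print(n,t,cv2.minAreaRect(c),cv2.approxPolyDP(cv2.convexHull(c),2.0,True)[:,0].tolist())
E
```

```text
top 170.0 ((300.2400207519531, 174.82003784179688), (35.20000076293945, 60.599998474121094), 53.13010025024414) [[316, 148], [334, 171], [288, 205], [267, 178], [310, 146]]
scene 162.0 ((243.20306396484375, 211.9761199951172), (41.59548568725586, 61.40007781982422), 83.2901611328125) [[270, 190], [275, 221], [273, 229], [217, 234], [212, 195]]
```

View pics/topc.png

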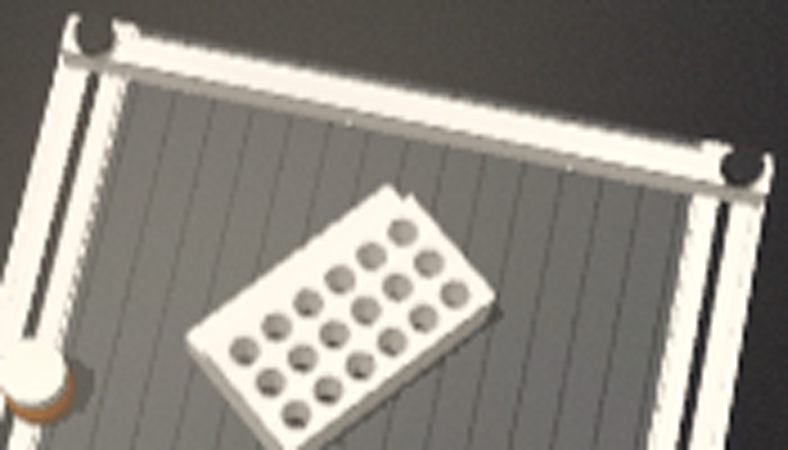

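View pics/scenec.png

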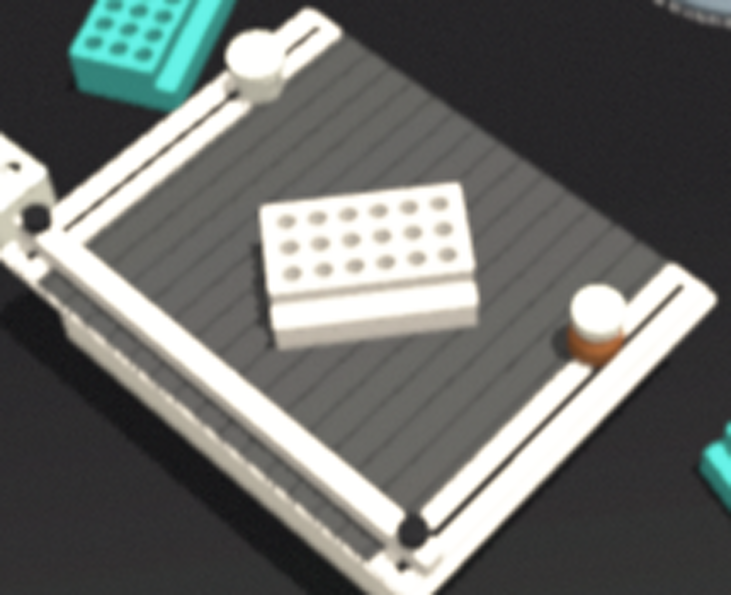

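The crops confirm it: the white block's ledge faces up-left in the top view, with ledge edge (267,180)-(312,146). Now for positions.

```bash
cat >> h.py <<'E'
def edge(g,p,d,L=7,sign=0):
    # strongest gradient along d through p, subpixel
    s=np.arange(-L,L+.01,.25);q=(np.array(p)[None]+s[:,None]*np.array(d)).astype(np.float32)
    v=cv2.remap(g.astype(np.float32),q[None,:,0],q[None,:,1],cv2.INTER_LINEAR)[0]
    return s,v
E
python3 - <<'E'
from h import *
g=cv2.cvtColor(cv2.imread("pics/top0.png"),6)
for u in(270,290,310,330,350,370):
    v0=105+80/4.5+(u-225-130/4.5)*110/560
    print(u,round(v0,1),[int(g[int(v0)+k,u]) for k in range(-12,8)])
P=lambda l:np.array(l)/4.5+[225,105]-.4
led=ray("top",P([[187,340],[390,185]]),.135)
top=ray("top",P([[290,450],[495,295]]),.155)
print("ledge L,R",led.round(3),np.linalg.norm(led[1]-led[0]));print("plain L,R",top.round(3),np.linalg.norm(top[1]-top[0]))
Q=lambda l:np.array(l)/3.4+[135,135]-.4
print("scene plain top R,L",ray("scene",Q([[262,205],[462,184]]),.155).round(3).tolist())
print("scene ledge foot R,L",ray("scene",Q([[278,348],[477,326]]),.105).round(3).tolist())
print("bar foot guess",ray("top",P([[130,80],[690,190]]),.105).round(3),"top",ray("top",P([[130,65],[690,178]]),.131).round(3))
print("screws",ray("top",P([[97,35],[743,165]]),.147).round(3), "jar,pot",ray("top",[[232,186],[373,221]],.155).round(3))
E
```

```text
270 125.9 [91, 111, 156, 221, 247, 246, 245, 247, 242, 207, 163, 162, 156, 126, 121, 122, 121, 120, 120, 121]
290 129.9 [90, 110, 144, 207, 246, 246, 244, 244, 239, 210, 162, 161, 152, 129, 120, 119, 122, 123, 123, 122]
310 133.8 [89, 110, 138, 207, 248, 245, 245, 245, 245, 229, 150, 161, 157, 146, 119, 120, 119, 121, 121, 121]
330 137.7 [82, 100, 122, 191, 248, 247, 246, 247, 248, 235, 162, 160, 156, 140, 115, 115, 116, 117, 117, 115]
350 141.7 [73, 95, 117, 192, 249, 249, 249, 249, 251, 238, 164, 160, 156, 133, 103, 106, 109, 113, 108, 109]
370 145.6 [62, 83, 115, 191, 250, 251, 250, 251, 252, 240, 146, 160, 156, 140, 108, 108, 109, 108, 109, 107]
ledge L,R [[ 0.555  0.053]
 [ 0.654 -0.063]] 0.15183782308323182
plain L,R [[ 0.487 -0.008]
 [ 0.582 -0.122]] 0.14808962613609858
scene plain top R,L [[0.58, -0.124], [0.485, -0.006]]
scene ledge foot R,L [[0.654, -0.062], [0.56, 0.054]]
bar foot guess [[ 0.728  0.095]
 [ 0.669 -0.246]] top [[ 0.726  0.094]
 [ 0.666 -0.24 ]]
screws [[ 0.737  0.113]
 [ 0.669 -0.267]] jar,pot [[ 0.531  0.138]
 [ 0.452 -0.218]]
```

Call:
drive_tool([
  [0,0,9,0.04,-0.043,0,1],
  [0,0,18,0.082,-0.087,0,1],
  [0,0,27,0.124,-0.132,0,1],
  [0,0,34.7,0.166,-0.177,0,1],
  [0,0,34.7,0.208,-0.222,0,1],
])

```text
t: 0.72
position: [0.3785, -0.3226, 0.2474]
ee_rot: [0.996, -0.088, -0.0, -0.0]
force: [1.5, -0.4, 0.2]
gripper_width: 0.0453
grip_force: 0.0
```

Call:
drive_tool([
  [0,0,0,0.01,-0.062,0,1],
  [0,0,0,0.02,-0.124,0,1],
  [0,0,0,0.03,-0.186,0,1],
  [0,0,0,0.04,-0.246,0,1],
  [0,0,0,0.043,-0.3,0,1],
])

```text
t: 1.35
position: [0.4731, -0.0345, 0.2475]
ee_rot: [0.996, -0.087, 0.0, -0.0]
force: [0.5, -0.6, -1.0]
gripper_width: 0.0013
grip_force: 0.0
```

Call:
drive_tool([
  [0,0,0,0,0,0.03,1],
  [0,0,0,0,0,0.075,1],
  [0,0,0,0,0,0.1,1],
  [0,0,0,0,0,0.109,1],
  [0,0,0,0,0,0.109,1],
])

```text
t: 1.98
position: [0.4727, -0.0368, 0.1385]
ee_rot: [0.996, -0.087, -0.0, -0.0]
force: [0.2, 0.5, 0.3]
gripper_width: 0.0008
grip_force: 0.0
```

```bash
cat >> h.py <<'E'
O=np.array([.698,-.076]);yaw=-.173
B=np.array([[np.cos(yaw),np.sin(yaw)],[-np.sin(yaw),np.cos(yaw)]])
def bar(p): return (np.atleast_2d(p)-O)@B.T
def look(n="top",save=None,z=.155):
    im=read_camera(n)
    if save: cv2.imwrite(save,cv2.resize(im[100:265,200:410] if n=="top" else im[120:320,120:370],None,fx=3,fy=3,interpolation=cv2.INTER_CUBIC))
    s=telemetry.state();print("tcp bar",(bar(s["position"][:2])*1000).round(1)[0],"z",s["position"][2].round(4),"F",s["force"].round(1),"t",s["t"])
    return im
E
python3 -c "
from h import *
look('top','pics/t1.png');look('scene','pics/s1.png')"
```

```text
tcp bar [-2.281e+02 -1.000e-01] z 0.1392 F [0.5 0.1 0.6] t 2.025
tcp bar [-2.279e+02 -1.000e-01] z 0.1395 F [-0.3  0.7  0.6] t 2.075
```

View pics/s1.png

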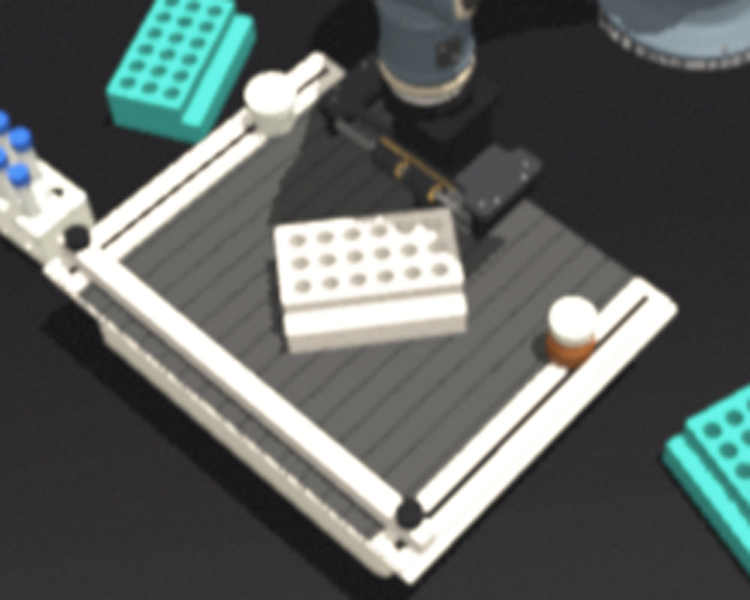

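The finger stands at (470,215) in the crop, just behind the plain side at the block's left end and clear of it. Jar at (570,330) and pot at (272,100) are clear. First corner push next.

Call:
drive_tool([
  [0,0,0,0.004,-0.006,0,1],
  [0,0,0,0.007,-0.013,0,1],
  [0,0,0,0.01,-0.02,0,1],
  [0,0,0,0.013,-0.028,0,1],
  [0,0,0,0.017,-0.035,0,1],
])

```text
t: 2.7
position: [0.4925, -0.0075, 0.1388]
ee_rot: [0.996, -0.088, -0.004, 0.003]
force: [-11.4, -7.2, 13.4]
gripper_width: 0.0005
grip_force: 7.8
```

```bash
cat >> h.py <<'E'
def block(im,n="scene"):
    # ledge foot edge: longest-lower hull edge of the white blob on the mat
    x,y,w,h=(150,150,190,150)
    g=im[y:y+h,x:x+w].min(2);m=(g>135).astype(np.uint8)
    N,l,st,ce=cv2.connectedComponentsWithStats(m)
    best=[i for i in range(1,N) if 900<st[i,4]<3500 and st[i,0]>1]
    for i in best:
        c=max(cv2.findContours((l==i).astype(np.uint8),0,1)[0],key=cv2.contourArea)+[[x,y]]
        p=cv2.approxPolyDP(cv2.convexHull(c),2.0,True)[:,0].astype(float)
        b=bar(ray(n,p,.105))*1000
        print(st[i,4],ce[i].round()+[x,y]);[print("  px",a,"bar",c.round(),"edge",round(np.hypot(*(d-c))),"ang",round(np.degrees(np.arctan2(*(d-c)[::-1])))) for a,c,d in zip(p,b,np.roll(b,-1,0))]
E
python3 -c "
from h import *
block(cv2.imread('pics/scene0.png'))
block(look('scene','pics/s2.png'))"
```

```text
2626 [243. 212.]
  px [270. 189.] bar [-248.    8.] edge 98 ang 49
  px [275. 219.] bar [-185.   81.] edge 34 ang 37
  px [274. 230.] bar [-158.  102.] edge 146 ang -40
  px [217. 237.] bar [-47.   7.] edge 133 ang -129
  px [212. 195.] bar [-131.  -95.] edge 156 ang 139
tcp bar [-213.6   33.4] z 0.1389 F [-8.4 -4.4  8.9] t 2.75
2531 [243. 215.]
  px [215. 193.] bar [-141.  -94.] edge 126 ang 128
  px [262. 195.] bar [-219.    5.] edge 31 ang 113
  px [273. 198.] bar [-231.   33.] edge 119 ang 40
  px [272. 236.] bar [-141.  110.] edge 148 ang -51
  px [214. 234.] bar [-48.  -5.] edge 71 ang -131
  px [212. 211.] bar [-94. -59.] edge 58 ang -143
```

Call:
drive_tool([
  [0,0,0,0.003,-0.007,0,1],
  [0,0,0,0.007,-0.014,0,1],
  [0,0,0,0.012,-0.02,0,1],
  [0,0,0,0.017,-0.026,0,1],
  [0,0,0,0.022,-0.031,0,1],
])

```text
t: 3.38
position: [0.5197, 0.0211, 0.1385]
ee_rot: [0.996, -0.087, -0.003, 0.001]
force: [-9.0, -2.9, 8.2]
gripper_width: 0.0004
grip_force: 4.8
```

```bash
python3 -c "
from h import *
block(look('scene','pics/s3.png'))"
```

```text
tcp bar [-191.4   66. ] z 0.1385 F [-4.8 -1.9  3.6] t 3.425
2569 [242. 219.]
  px [224. 190.] bar [-164.  -83.] edge 155 ang 105
  px [276. 211.] bar [-205.   67.] edge 28 ang 41
  px [276. 220.] bar [-184.   85.] edge 91 ang 19
  px [262. 248.] bar [-98. 114.] edge 150 ang -73
  px [209. 227.] bar [-54. -29.] edge 16 ang -117
  px [207. 222.] bar [-62. -44.] edge 38 ang -147
  px [210. 210.] bar [-93. -65.] edge 73 ang -166
```

Call:
drive_tool([
  [0,0,0,0.005,-0.005,0,1],
  [0,0,0,0.01,-0.009,0,1],
  [0,0,0,0.015,-0.012,0,1],
  [0,0,0,0.02,-0.015,0,1],
  [0,0,0,0.025,-0.017,0,1],
])

```text
t: 4.05
position: [0.5469, 0.0351, 0.1385]
ee_rot: [0.996, -0.087, -0.004, 0.001]
force: [-10.4, 1.6, 8.4]
gripper_width: 0.0005
grip_force: 5.2
```

```bash
python3 -c "
from h import *
block(look('scene','pics/s4.png'))"
```

```text
tcp bar [-167.   84.] z 0.1385 F [-7.2  1.   2.9] t 4.1
2493 [240. 222.]
  px [230. 190.] bar [-175.  -71.] edge 157 ang 92
  px [275. 221.] bar [-180.   86.] edge 34 ang 37
  px [274. 232.] bar [-153.  106.] edge 85 ang 4
  px [253. 255.] bar [-68. 111.] edge 143 ang -87
  px [210. 225.] bar [-60. -32.] edge 25 ang -110
  px [206. 218.] bar [-69. -55.] edge 33 ang -153
  px [210. 208.] bar [-98. -70.] edge 77 ang -179
```

Call:
drive_tool([
  [0,0,0,-0.02,0.005,0,1],
  [0,0,0,-0.022,0.03,0,0.6],
  [0,0,0,-0.022,0.05,0,0],
  [0,0,0,-0.022,0.05,0,0],
  [0,0,0,-0.022,0.05,0,0],
])

```text
t: 4.72
position: [0.5203, -0.0103, 0.1388]
ee_rot: [0.996, -0.087, 0.0, -0.0]
force: [0.1, -0.3, -0.5]
gripper_width: 0.0323
grip_force: 0.0
```

Call:
drive_tool([
  [0,0,0,0,0,0,0],
  [0,0,0,0.008,0,0,0],
  [0,0,0,0.016,0,0,0],
  [0,0,0,0.023,0,0,0],
  [0,0,0,0.03,0,0,0],
])

```text
t: 5.35
position: [0.5453, -0.0167, 0.1371]
ee_rot: [0.996, -0.087, -0.005, 0.001]
force: [-10.5, 2.4, 2.4]
gripper_width: 0.0813
grip_force: 5.0
```

```bash
python3 -c "
from h import *
block(look('scene','pics/s5.png'))"
```

```text
tcp bar [-159.4   32.3] z 0.137 F [-5.9  0.8  0.4] t 5.4
2464 [239. 224.]
  px [227. 194.] bar [-160.  -68.] edge 22 ang 123
  px [235. 195.] bar [-172.  -49.] edge 143 ang 88
  px [274. 226.] bar [-167.   94.] edge 24 ang 41
  px [274. 234.] bar [-149.  110.] edge 89 ang 0
  px [250. 257.] bar [-59. 109.] edge 158 ang -91
  px [206. 221.] bar [-62. -48.] edge 13 ang -123
  px [205. 217.] bar [-69. -59.] edge 30 ang -160
  px [210. 208.] bar [-98. -70.] edge 62 ang 178
```

View pics/s5.png

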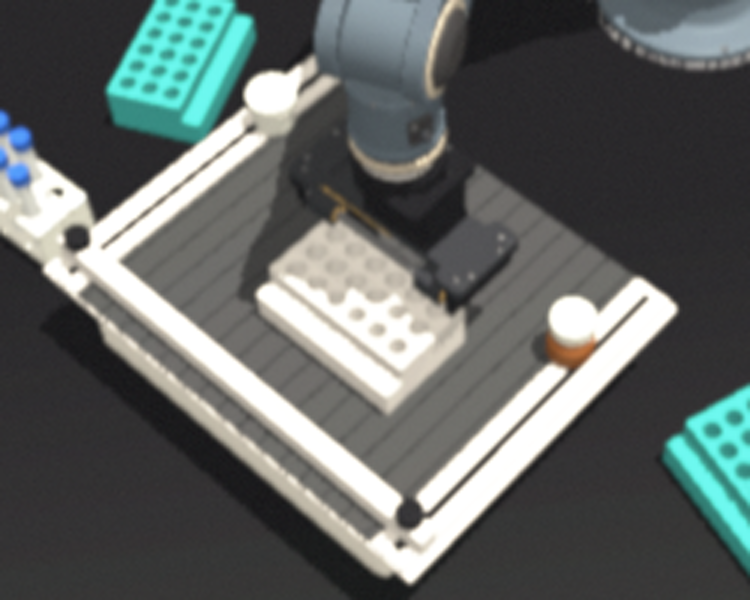

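The block is now nearly parallel to the bar, with ledge foot at (265,300)-(388,410) in the crop and both fingers on its plain side. Pushing home.

Call:
drive_tool([
  [0,0,0,0.01,0,0,0],
  [0,0,0,0.02,0,0,0],
  [0,0,0,0.03,0,0,0],
  [0,0,0,0.04,0,0,0],
  [0,0,0,0.048,0,0,0],
])

```text
t: 6.02
position: [0.5928, -0.0246, 0.1367]
ee_rot: [0.996, -0.087, -0.005, 0.0]
force: [-9.8, 1.5, 3.0]
gripper_width: 0.087
grip_force: 5.0
```

Call:
drive_tool([
  [0,0,0,0.002,0,0,0],
  [0,0,0,0.004,0,0,0],
  [0,0,0,0.006,0,0,0],
  [0,0,0,0.007,0,0,0],
])

```text
t: 6.52
position: [0.5993, -0.0257, 0.1367]
ee_rot: [0.996, -0.087, -0.006, 0.0]
force: [-10.4, 1.8, 1.6]
gripper_width: 0.0868
grip_force: 4.9
```

```bash
python3 -c "
from h import *
look('top','pics/t6.png')"
```

```text
tcp bar [-105.7   32.6] z 0.1367 F [-8.   2.   0.7] t 6.575
```

View pics/t6.png

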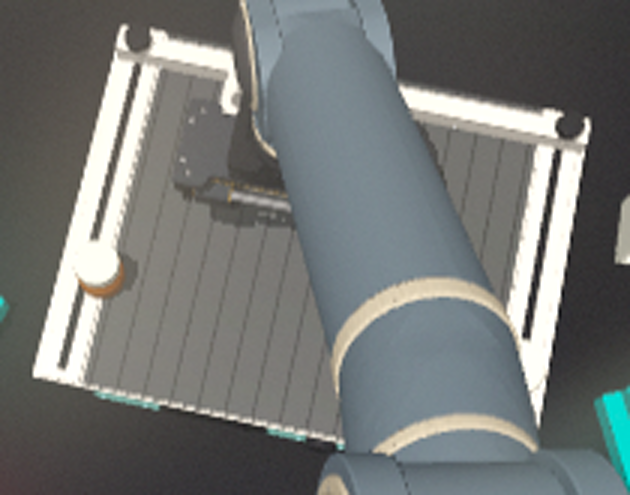

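The arm hides the block here, and only its ledge corner shows at (232,95), close to the bar. The force is still at sliding level, so I keep pushing gently until it rises.

Call:
drive_tool([
  [0,0,0,0.001,0,0,0],
  [0,0,0,0.002,0,0,0],
  [0,0,0,0.003,0,0,0],
  [0,0,0,0.004,0,0,0],
])

```text
t: 7.08
position: [0.6003, -0.0258, 0.1367]
ee_rot: [0.996, -0.087, -0.009, 0.0]
force: [-17.8, 3.8, 8.9]
gripper_width: 0.0869
grip_force: 9.3
```

Call:
drive_tool([
  [0,0,0,0.001,0,0,0],
  [0,0,0,0.002,0,0,0],
  [0,0,0,0.002,0,0,0],
])

```text
t: 7.45
position: [0.6003, -0.0258, 0.1367]
ee_rot: [0.996, -0.087, -0.011, 0.001]
force: [-22.1, 2.8, 11.9]
gripper_width: 0.0872
grip_force: 11.4
```

The block has stalled against the bar and the force is rising. One firmer press, then back off, lift clear and look.

Call:
drive_tool([
  [0,0,0,0.002,0,0,0],
  [0,0,0,0.003,0,0,0],
  [0,0,0,0.003,0,0,0],
])

```text
t: 7.82
position: [0.6003, -0.0258, 0.1366]
ee_rot: [0.996, -0.087, -0.015, 0.001]
force: [-30.5, 4.4, 17.7]
gripper_width: 0.087
grip_force: 15.3
```

Call:
drive_tool([
  [0,0,0,-0.01,0,0,0],
  [0,0,0,-0.03,0,0,0],
  [0,0,0,-0.05,0,0,0],
  [0,0,0,-0.06,0,-0.05,0],
  [0,0,0,-0.06,0,-0.1,0],
])

```text
t: 8.45
position: [0.5528, -0.0174, 0.2394]
ee_rot: [0.996, -0.087, -0.001, -0.0]
force: [1.2, -0.4, 0.3]
gripper_width: 0.0872
grip_force: 0.0
```

Call:
drive_tool([
  [0,0,0,0,0.06,0,0],
  [0,0,0,0,0.12,0,0],
  [0,0,0,0,0.18,0,0],
  [0,0,0,0,0.24,0,0],
  [0,0,0,0,0.3,0,0],
])

```text
t: 9.07
position: [0.5012, -0.3152, 0.2389]
ee_rot: [0.996, -0.087, 0.001, 0.0]
force: [0.1, -0.3, 0.0]
gripper_width: 0.0868
grip_force: 0.0
```

```bash
python3 -c "
from h import *
im=look('top');cv2.imwrite('pics/t7.png',cv2.resize(im[105:195,220:400],None,fx=4.4,fy=4.4,interpolation=cv2.INTER_CUBIC))
im=look('scene');cv2.imwrite('pics/s7.png',cv2.resize(im[150:310,140:345],None,fx=3.7,fy=3.7,interpolation=cv2.INTER_CUBIC))"
```

```text
tcp bar [-154.5 -280.7] z 0.2386 F [-1.1 -8.1  0.7] t 9.125
tcp bar [-154.5 -276.9] z 0.2383 F [-0.9  0.4  0.4] t 9.175
```

View pics/t7.png

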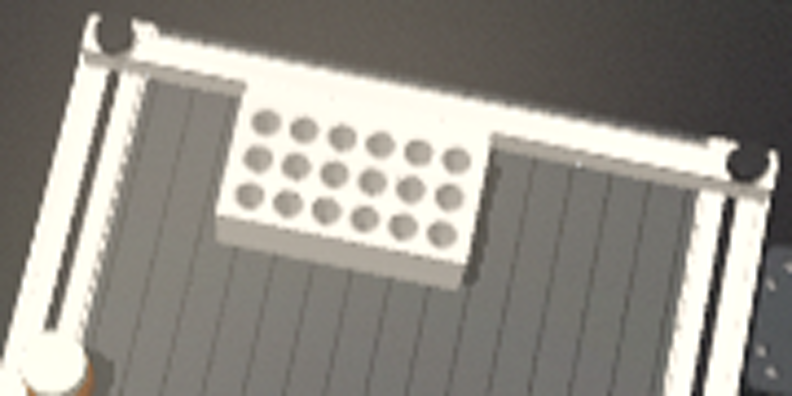

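View pics/s7.png

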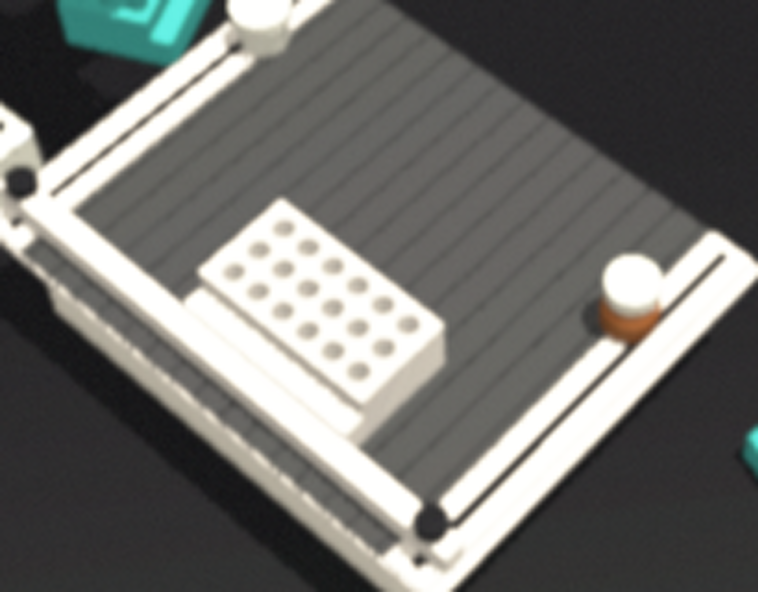

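The ledge meets the bar along its whole length in both views: top (245,85)-(490,135), scene (185,300)-(355,440). The block's plain edge is parallel to the bar, it sits well between the thumbscrews, the bystanders are in place and the arm is clear.

```bash
python3 -c "
from cell import job
print(job.finish_job())"
```

```text
the job is handed in; nothing more can be done
None
```

The block was walked round by corner pushes and pressed home, with its ledge side flush along the stop bar between the thumbscrews in both camera views, and I handed the job in at about 9 s; no verdict came back.

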